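Reset the bench supply box

TASK

The bench supply has tripped. Slide the dust cover on the supply box fully aside, press the bigger of the two buttons under it all the way down and keep it down for two seconds, then let go and slide the cover back fully home. Do not press the smaller button, and leave everything else on the bench where it lies.

Things in the scene. Friction and masses are not known exactly. Their poses are not given: they have to be found in the camera images.
- supply_box: dark grey box screwed down, 120 (x) x 260 (y) x 60 mm high, outlets in its long faces, 3 mm high ears 21 mm out at the short ends. Origin: centre of underside, z up. Its top has a well 64 (x) x 100 (y) x 30 mm deep, centred 62.5 mm along +y, with two buttons under the dust cover. Guide rails along y at x = +-45 mm, 10 mm wide, up to 69 mm above the bench. The cover slides over the bare -y half.
- cover (a joint): the dust cover's travel along the supply box's -y, m: 0 = fully home over the well, 0.105 = fully aside, with a hard stop at each end. It may start a little ajar. It slides with about 1.5 N of friction plus 6 N per m/s and stays where it is left.
- cover_grip (a point): middle of the top of the grip on the middle of the cover: a black upright rib 44 (x) x 14 (y) x 26 mm high, top 91.5 mm above the bench. The cover is an aluminium plate 86 (x) x 104 (y) x 4 mm, upper face 65.5 mm above the bench. Moves with the cover; axes parallel to the box's. With the cover home it is 62.5 mm along the box's +y from its origin.
- big_button (a joint): the bigger button's travel downward, m: 0 = up, 0.006 = all the way down against a hard stop. Spring: 2 N to start it, 5 N all the way down; it springs back up when let go.
- big_button_top (a point): middle of the top of the bigger button, a round white button 28 mm across, 38.5 mm along the box's +y from its origin; when up its top is 57 mm above the bench (3 mm below the box's top face).
- small_button (a joint): the smaller button's travel downward, m, same range and spring as the bigger. It must not be pressed.
- small_button_top (a point): middle of the top of the smaller button, round, white, 14 mm across, 86.5 mm along the box's +y from its origin (48 mm from the bigger one); its top is 54 mm above the bench.
- meter: bystander: a black handheld meter lying on its back, 180 (x) x 90 (y) x 47 mm high with its dial. Origin: centre of its underside.
- screwdriver: bystander: a screwdriver lying on the bench, along its x, beyond the box. Origin: under its middle.
- mug: bystander: a white mug, 82 mm across, 95 mm high, handle at its +y, to the left. Origin: centre of its underside.
- bin: bystander: an open grey plastic bin, 140 (x) x 100 (y) x 60 mm, to the right. Origin: centre of its underside.

How it is judged:
By the outcome, as a careful person would: the job done as asked, in the order asked, and still so for the second after the job is handed in, with the robot touching nothing.
It also fails if it takes over 62 s, if anything falls off the work surface, if the arm or the gripper's body presses on something with over 40 N, if the wrist force passes 120 N, or if a joint passes its speed limit or range.

ROBOT

A 6-joint arm with a two-finger parallel gripper is mounted at the origin on the work surface. World frame = base frame: x ahead of the robot, y to its left, z up, the work surface at z = 0. Lengths are in m, angles in degrees, forces in N, time in s.
With the tool pointing down it reaches from about 0.25 to 0.725 m from the base axis. Payload 9.7 kg.
Tool frame: the origin (TCP) lies on the centre line of the jaws, within the pads' length; the fingertips stand bot.nose_length ahead of it and the grasp point (between the pads) lies 11 mm behind it (bot.nose_length is the distance from the TCP to the fingertips, in m); z points along the fingers, y is the line along which they close (so a half turn about z gives the same grasp; the last joint's range is limited). The gripper opens to 85 mm and grips with 20 to 120 N. Pads are 22 mm wide; open, the fingers measure 114 mm over their backs; the gripper's body (76 mm by 85 mm) begins 54 mm behind the grasp point. The pads swing forward as they close: fully open they stand 13 mm farther back than shut.
Start: joints at [65.604, 4.979, 10.078, 95.1, 0, 90], TCP at [0.227, 0.501, 0.239] pointing down, gripper open.
Joint ranges: [-179.16, 179.16], [-48.56, 103.87], [-65.8, 70.77], [-126.05, 130.52], [-82.76, 87.17], [-180, 180]. Speed limits (degrees/s): [127.2, 127.2, 147.25, 180, 180, 180].

INTERFACE

Orientations are given as [roll, pitch, yaw] about the fixed x, y, z axes, in that order (R = Rz(yaw) Ry(pitch) Rx(roll)).
In Python, from workcell import bot gives the robot as it stands. The module is installed in compiled form; this text tells all that it offers.
- The arm moves only by the shell command python3 -m inch 'ROWS' [OPENING] [FORCE]. ROWS is JSON, a list of rows, each a list of 4 numbers: the shift along the world's x, y, z in cm, then the turn about the world's z in degrees. A call has exactly 8 rows; each row is the pose to reach, as a shift and turn from the pose commanded when the call began; what a row does not reach only later rows make up. A row lasts 1/8 s, in which the tool goes at most 62.5 mm and 10.7 degrees, less where a joint would pass 70% of its speed; a pose out of reach is approached as far as the arm can. A call with a gripper value outside its range is refused whole. OPENING is the finger opening in cm, from 0 to 8.54, set as the call begins (- or left out, the last holds). The fingers move at their own pace and stop on an object; FORCE is the grip in N (left out, the last holds). Time passes only in rows, so rows that repeat a pose let the fingers close, or fill a call up. It gives the time, the measured TCP pose, the force, the opening and the grip force at its end, in the units of the state.
- bot.get_obs(): the state, without advancing time (a new reading comes with each control period).
- bot.camera(name): name is "scene" or "top" or "wrist"; returns a dict with "img" (384x512x3 uint8, red, green, blue), "fovy" (degrees; the focal length in pixels is half the picture's height over the tangent of half this angle, whatever the lens; pixels are square), "cx", "cy" (the principal point, pixels), "R" (3x3) and "t" (3): a world point X has camera coordinates R X + t; the wrist camera has in their place "mount" (4x4, takes a point from camera to tool coordinates, whose origin is the TCP and whose axes are the flange's). Camera axes: x right, y down, z forward; pixel columns grow to the right and rows downward; lengths in m; the calibration is good to about 2 mm. A picture is of the moment at which its call begins: read the wrist's pose just before it. There is no depth.
- bot.job_done(): hands the job in; it is judged then, once.
Trained networks look in a picture, given as the dict that the camera call returned (one of the last four; its "shot" number tells which), for a name from the list of things; names that differ only in an ending like _2 or _b are one class to them, and where a whole thing is asked for, a point or a joint stands for the part that bears it (a point fixed in the world has none). Each returns a list of dicts, best first, with "score" (0 to 1); they miss things now and then, are a little off and sometimes report something else, mostly with a low value. They report only what shows in the picture. A call takes as long as a camera call.
- bot.find_in(thing, picture): "point" ([column, row] in pixels, amid what is visible of it).
- bot.landmark_of(thing, picture): "point" ([column, row] in pixels: a listed point, or the origin of a listed thing).
The state is a dict: "time": time; "q": joint angles; "qd": joint speeds; "joint_efforts": joint torques, N m; "ee_pos": TCP position; "tcp_rot": TCP orientation; "wrist_force": force on the tool from outside, world axes, zero at the start; "torque": the same for the moment, N m; "opening": finger opening in m; "grasp_force": force on a finger pad.
Only numpy, scipy, OpenCV 4.12 (cv2) and the standard library are available. Lean on these libraries where they do the work, as an engineer would, in place of code of your own. Each camera call takes 0.05 s, during which the arm holds its last target. There are 200 camera calls.

## Working session

There is one attempt and no reset: what is moved stays moved. The work goes in short steps, Python scripts to look and compute and a shell command to move; the robot and the scene stay as the last step left them, time stands still between calls to the robot, and variables do not carry over. Pictures are saved under pics/ and viewed, at most 10 in all, crops included, and the job is handed in when it is done.

```bash
mkdir -p pics; cat > h.py <<'E'
import numpy as np,cv2
from scipy.spatial.transform import Rotation as Ro
from workcell import bot
def ray(p,c,o=None):
    f=c["img"].shape[0]/2/np.tan(np.radians(c["fovy"]/2))
    d=np.array([(p[0]-c["cx"])/f,(p[1]-c["cy"])/f,1.])
    if "R" in c:
        R=np.array(c["R"]);return -R.T@np.array(c["t"]),R.T@d
    M=np.array(c["mount"]);T=Ro.from_euler('xyz',o["tcp_rot"],degrees=True).as_matrix()
    return T@M[:3,3]+np.array(o["ee_pos"]),T@M[:3,:3]@d
def atz(p,c,z,o=None):
    a,d=ray(p,c,o);return a+d*(z-a[2])/d[2]
def save(c,n): cv2.imwrite("pics/"+n,c["img"][:,:,::-1])
E
python3 - <<'E'
from h import *
o=bot.get_obs();print(o["ee_pos"],o["tcp_rot"],o["time"],bot.nose_length)
Z=dict(supply_box=0,cover_grip=.0915,meter=0,screwdriver=0,mug=0,bin=0)
for n in("top","scene"):
    c=bot.camera(n);save(c,n+".png")
    for k,z in Z.items():
        for r in bot.landmark_of(k,c)[:2]:print(n,k,round(r["score"],2),np.round(r["point"]),atz(r["point"],c,z).round(3))
E
```

```text
[0.22707695 0.50070807 0.23856358] [-1.79924020e+02  6.53858127e-04  1.55605703e+02] 0.0 0.008
top supply_box 0.87 [203. 247.] [0.505 0.139 0.   ]
top cover_grip 0.95 [183. 237.] [0.527 0.189 0.091]
top meter 0.55 [299. 238.] [ 0.531 -0.166  0.   ]
top screwdriver 0.81 [239. 164.] [0.777 0.023 0.   ]
top mug 0.83 [107. 224.] [0.584 0.445 0.   ]
top bin 0.72 [395. 206.] [ 0.63  -0.477  0.   ]
top bin 0.36 [203. 245.] [0.512 0.138 0.   ]
scene supply_box 0.79 [232. 179.] [0.508 0.136 0.   ]
scene cover_grip 0.96 [241. 149.] [0.515 0.192 0.092]
scene meter 0.77 [188. 241.] [ 0.529 -0.17  -0.   ]
scene screwdriver 0.73 [297. 226.] [0.789 0.028 0.   ]
scene mug 0.62 [284. 140.] [0.576 0.441 0.   ]
scene bin 0.87 [158. 344.] [ 0.64  -0.458  0.   ]
```

View pics/top.png

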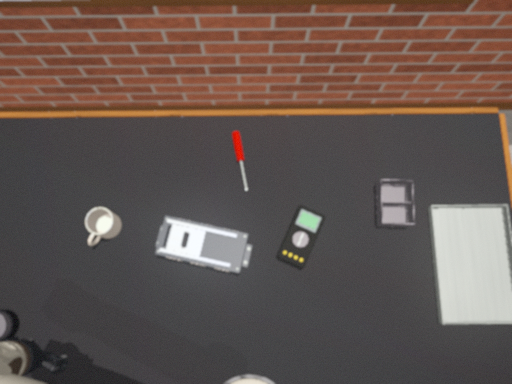

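View pics/scene.png

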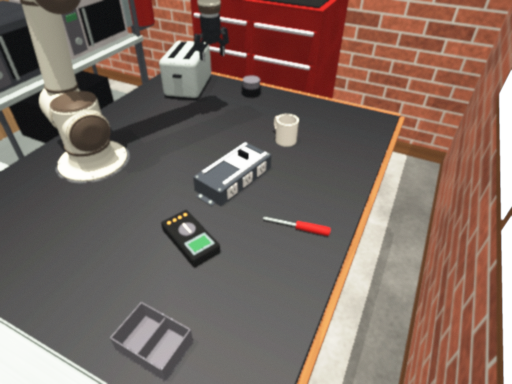

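The top view shows the box around (203,245) with its grip at (183,238), tilted about -13° so that +y points left and slightly up. The mug (103,222), meter (300,238) and screwdriver (240,160) are all clear of it. The scene view agrees. I'll move above the grip and look with the wrist camera.

```bash
python3 -m inch '[[4,-4.2,0,2],[8,-8.4,0,4],[12,-12.6,0,6],[16,-16.8,0,8],[20,-21,0,11],[24,-25.2,0,11],[28,-29,0,11],[29,-31,0,11]]' 4 20
python3 - <<'E'
from h import *
o=bot.get_obs();print(o["ee_pos"],o["tcp_rot"],o["wrist_force"])
c=bot.camera("wrist");save(c,"w1.png");print(np.round(c["mount"],3))
for k,z in dict(supply_box=0,cover_grip=.0915).items():
    for r in bot.landmark_of(k,c)[:2]:print(k,round(r["score"],2),np.round(r["point"]),atz(r["point"],c,z,o).round(4))
E
```

```text
time: 1.7
ee_pos: [0.5189, 0.1887, 0.2387]
tcp_rot: [-180.0, -0.0, 166.5]
wrist_force: [-0.2, -1.0, 0.4]
opening: 0.0402
grasp_force: 0.0
[0.51887207 0.18869548 0.23872961] [-1.79970669e+02 -1.35982225e-02  1.66458789e+02] [-0.17954789 -0.9612837   0.40718049]
[[-0.001 -0.962 -0.273  0.07 ]
 [ 1.    -0.001  0.    -0.   ]
 [-0.001 -0.273  0.962 -0.135]
 [ 0.     0.     0.     1.   ]]
supply_box 0.65 [216. 164.] [0.5128 0.1366 0.    ]
cover_grip 0.71 [260. 183.] [0.5221 0.1853 0.0915]
```

View pics/w1.png

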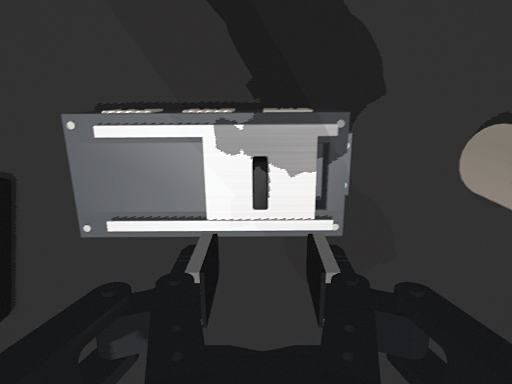

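The wrist view shows the box nearly square to the image: its screws are at (70,126), (341,124), (87,229) and (335,227). The rib runs from (253,156) to (268,209), and the cover is a little ajar. Next I'll compute the frame.

```bash
python3 - <<'E'
from h import *
o=bot.get_obs();c=bot.camera("wrist")
S=[atz(p,c,.06,o) for p in [(70,126),(341,124),(87,229),(335,227)]]
for s in S:print(s.round(4))
R=[atz(p,c,.069,o) for p in [(93,131),(338,129),(107,227),(333,226)]]
for a,b in((S[0],S[1]),(S[2],S[3]),(R[0],R[1]),(R[2],R[3])):
    d=b-a;print("yaw",np.degrees(np.arctan2(-d[0],d[1])),np.linalg.norm(d))
print("centre screws",np.mean(S,0))
for p in [(252,157),(268,157),(252,209),(268,209)]:print("grip",atz(p,c,.0915,o).round(4))
g=c["img"][120:235,235:290].mean(2)
print((g[60].astype(int)))
print((g[:,25].astype(int)))
E
```

```text
[0.4361 0.0293 0.06  ]
[0.4922 0.2697 0.06  ]
[0.5344 0.007  0.06  ]
[0.59   0.2466 0.06  ]
yaw -13.141979069995042 0.2468563274110153
yaw -13.070988672004464 0.2459736209761756
yaw -13.096282466359009 0.2176412124190895
yaw -13.294905039164453 0.21740780583494754
centre screws [0.51317168 0.13814043 0.06      ]
grip [0.4974 0.1859 0.0915]
grip [0.5005 0.1989 0.0915]
grip [0.5422 0.1747 0.0915]
grip [0.5454 0.1883 0.0915]
[247 246 246 247 247 247 246 246 246 246 246 245 246 246 247 255 252  24
  50  72  69  68  70  69  70  70  70  69  67  67  63  37  52 118 176 236
 250 245 244 244 244 244 244 244 245 245 244 245 245 245 245 245 245 245
 245]
[ 62  62  61  60  59  95 159 162 161 160 158 155 156 155 154 155 158 155
 152 152 151 152 156 152 151 151 151 152 152 153 153 153 147 149 150 159
 167  34   6  13  17  14  17  21  30  28  28  25  27  65  74  74  70  70
  71  70  72  70  70  70  70  68  69  70  70  67  66  67  65  65  64  64
  63  62  61  62  62  61  61  60  58  58  58  58  58  56  54  54  51  38
 102 255 251 243 240 241 241 243 249 191 146 163 254 246 243 241 240 240
 239 243 251 150  87  99 100]
```

```bash
python3 -m inch '[[0.25,-0.2,-3,0.4],[0.25,-0.2,-6,0.4],[0.25,-0.2,-9,0.4],[0.25,-0.2,-11,0.4],[0.25,-0.2,-13,0.4],[0.25,-0.2,-14.3,0.4],[0.25,-0.2,-15.3,0.4],[0.25,-0.2,-15.3,0.4]]' 4 20; python3 -c "
from workcell import bot;print(bot.nose_length)"
python3 -m inch '[[0,0,0,0],[0,0,0,0],[0,0,0,0],[0,0,0,0],[0,0,0,0],[0,0,0,0],[0,0,0,0],[0,0,0,0]]' 0.8 25
```

```text
time: 2.9
ee_pos: [0.5193, 0.1891, 0.0859]
tcp_rot: [-180.0, -0.0, 167.0]
wrist_force: [0.1, -0.3, 0.0]
opening: 0.0396
grasp_force: 0.0
0.008
time: 3.9
ee_pos: [0.52, 0.1889, 0.0871]
tcp_rot: [180.0, 0.1, 167.0]
wrist_force: [-1.2, -0.6, 6.1]
opening: 0.0131
grasp_force: 28.0
```

```bash
python3 -m inch '[[0,0,0.1,0],[-0.35,-1.5,0.1,0],[-0.7,-3,0.1,0],[-1.05,-4.5,0.1,0],[-1.4,-6,0.1,0],[-1.75,-7.5,0.1,0],[-2.0,-8.5,0.1,0],[-2.0,-8.5,0.1,0]]'
```

```text
time: 4.9
ee_pos: [0.4996, 0.102, 0.0872]
tcp_rot: [-179.9, 0.0, 166.9]
wrist_force: [4.6, -2.9, -4.8]
opening: 0.0133
grasp_force: 26.8
```

Then creep on to the stop.

```bash
python3 -m inch '[[-0.05,-0.2,0,0],[-0.09,-0.4,0,0],[-0.14,-0.6,0,0],[-0.18,-0.8,0,0],[-0.21,-0.9,0,0],[-0.23,-1.0,0,0],[-0.23,-1.0,0,0],[-0.23,-1.0,0,0]]'
python3 - <<'E'
from h import *
o=bot.get_obs();print(o["ee_pos"],o["wrist_force"])
c=bot.camera("top")
for r in bot.landmark_of("cover_grip",c)[:1]:print(r["score"],atz(r["point"],c,.0915))
E
```

```text
time: 5.9
ee_pos: [0.4985, 0.0973, 0.0872]
tcp_rot: [179.5, 0.0, 167.1]
wrist_force: [11.4, 26.0, -10.7]
opening: 0.0132
grasp_force: 26.2
[0.498507   0.09733367 0.08724673] [ 11.35084009  25.97741362 -10.65821473]
```

At the hard stop with a 26 N reaction. Release, rise, and look at the buttons.

```bash
python3 -m inch '[[0.1,0.4,0,0],[0.1,0.4,0,0],[0.1,0.4,0,0],[0.1,0.4,0.5,0],[0.1,0.4,3,0],[0.1,0.4,6,0],[0.8,3,9,0],[1.2,5,11,0]]' 4 25
python3 - <<'E'
from h import *
o=bot.get_obs();print(o["ee_pos"],o["tcp_rot"],o["wrist_force"])
c=bot.camera("wrist");save(c,"w2.png")
for k,z in dict(supply_box=0,cover_grip=.0915,big_button_top=.057,small_button_top=.054).items():
    for r in bot.landmark_of(k,c)[:2]:print(k,round(r["score"],2),np.round(r["point"]),atz(r["point"],c,z,o).round(4))
E
```

```text
time: 7.0
ee_pos: [0.5098, 0.1443, 0.1993]
tcp_rot: [180.0, 0.1, 167.0]
wrist_force: [0.1, -0.2, 0.1]
opening: 0.0396
grasp_force: 0.0
[0.50983075 0.14429223 0.19928242] [1.79953903e+02 8.96170694e-02 1.66968210e+02] [ 0.11213468 -0.17510116  0.12650705]
supply_box 0.75 [257. 172.] [0.5149 0.1379 0.    ]
cover_grip 0.86 [200. 193.] [0.5007 0.0984 0.0915]
small_button_top 0.66 [353. 182.] [0.5303 0.2192 0.054 ]
```

View pics/w2.png

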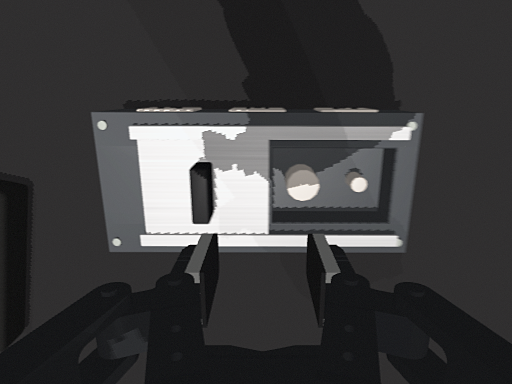

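The wrist view shows the cover fully aside, the big button centred near (303,182) and the small one near (356,182). The estimates put the big button at about (0.5205, 0.175). I'll close the fingers and descend above it.

```bash
python3 -m inch '[[0.5,1.5,0,0],[1.05,3.05,0,0],[1.05,3.05,-2,0],[1.05,3.05,-5,0],[1.05,3.05,-8,0],[1.05,3.05,-10,0],[1.05,3.05,-11,0],[1.05,3.05,-11.4,0]]' 0 25
python3 -m inch '[[0,0,-0.3,0],[0,0,-0.6,0],[0,0,-0.9,0],[0,0,-1.2,0],[0,0,-1.2,0],[0,0,-1.2,0],[0,0,-1.2,0],[0,0,-1.2,0]]'
python3 - <<'E'
from h import *
o=bot.get_obs();print(o["ee_pos"],o["wrist_force"])
c=bot.camera("wrist");save(c,"w3.png")
E
```

```text
time: 8.25
ee_pos: [0.5199, 0.1748, 0.0829]
tcp_rot: [-180.0, -0.0, 167.0]
wrist_force: [0.2, -0.1, 0.4]
opening: -0.0001
grasp_force: 0.0
time: 9.25
ee_pos: [0.5199, 0.1744, 0.0714]
tcp_rot: [180.0, 0.0, 167.0]
wrist_force: [0.3, 0.1, 0.2]
opening: -0.0002
grasp_force: 0.0
[0.51994407 0.17439665 0.07136821] [0.29160363 0.14330733 0.16879079]
```

View pics/w3.png

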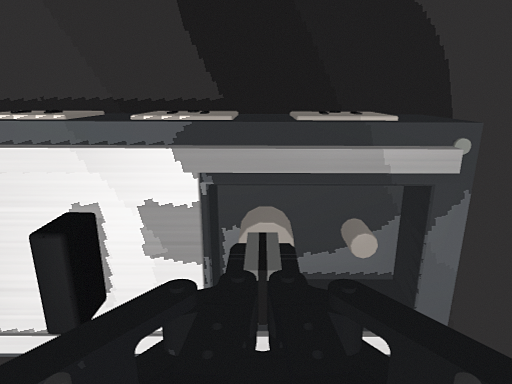

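The wrist view shows the closed tips at (263,245), right over the big button (266,232). The small one (360,238) is well clear. Now I'll press.

```bash
python3 -m inch '[[0,0,-0.3,0],[0,0,-0.6,0],[0,0,-0.8,0],[0,0,-1.0,0],[0,0,-1.2,0],[0,0,-1.3,0],[0,0,-1.4,0],[0,0,-1.5,0]]'
```

```text
time: 10.3
ee_pos: [0.5201, 0.1745, 0.0587]
tcp_rot: [179.9, 0.1, 167.0]
wrist_force: [-10.4, -3.3, 27.6]
opening: -0.0
grasp_force: 13.8
```

Bottomed out at 28 N. Hold.

```bash
for i in 1 2 3; do python3 -m inch '[[0,0,0,0],[0,0,0,0],[0,0,0,0],[0,0,0,0],[0,0,0,0],[0,0,0,0],[0,0,0,0],[0,0,0,0]]' | grep -E "time|ee_pos|wrist"; done
python3 -m inch '[[0,0,0.5,0],[0,0,1.5,0],[0,0,3,0],[0,0,6,0],[0,0,9,0],[0,0,11,0],[-1,-4,12,0],[-2,-7.7,12,0]]' 4 25
```

```text
time: 11.3
ee_pos: [0.5201, 0.1744, 0.0588]
wrist_force: [-9.3, -2.6, 22.4]
time: 12.3
ee_pos: [0.52, 0.1745, 0.0588]
wrist_force: [-8.5, -2.4, 22.0]
time: 13.3
ee_pos: [0.52, 0.1744, 0.0588]
wrist_force: [-9.2, -2.6, 22.9]
time: 14.3
ee_pos: [0.5, 0.0968, 0.1777]
tcp_rot: [180.0, 0.1, 167.1]
wrist_force: [0.8, -0.3, 0.8]
opening: 0.0396
grasp_force: 0.0
```

```bash
python3 -m inch '[[-0.1,0.05,-2,0],[-0.1,0.05,-4,0],[-0.1,0.05,-6,0],[-0.1,0.05,-7.5,0],[-0.1,0.05,-8.5,0],[-0.1,0.05,-9,0],[-0.1,0.05,-9,0],[-0.1,0.05,-9,0]]'
python3 -m inch '[[0,0,0,0],[0,0,0,0],[0,0,0,0],[0,0,0,0],[0,0,0,0],[0,0,0,0],[0,0,0,0],[0,0,0,0]]' 0.8 25
python3 -m inch '[[0.35,1.5,0,0],[0.7,3,0,0],[1.05,4.5,0,0],[1.4,6,0,0],[1.75,7.5,0,0],[2.1,9,0,0],[2.22,9.5,0,0],[2.22,9.5,0,0]]'
```

```text
time: 15.3
ee_pos: [0.4992, 0.0979, 0.0869]
tcp_rot: [180.0, 0.0, 167.0]
wrist_force: [0.1, 0.6, -0.3]
opening: 0.0399
grasp_force: 0.0
time: 16.3
ee_pos: [0.4991, 0.0979, 0.0867]
tcp_rot: [180.0, 0.0, 167.0]
wrist_force: [-0.9, -0.2, 5.7]
opening: 0.013
grasp_force: 27.8
time: 17.3
ee_pos: [0.5215, 0.1936, 0.0868]
tcp_rot: [179.9, 0.0, 167.0]
wrist_force: [-0.1, 0.8, 4.0]
opening: 0.0129
grasp_force: 27.8
```

```bash
python3 -m inch '[[0.05,0.2,0,0],[0.09,0.4,0,0],[0.14,0.6,0,0],[0.18,0.8,0,0],[0.23,1.0,0,0],[0.26,1.1,0,0],[0.26,1.1,0,0],[0.26,1.1,0,0]]'
```

```text
time: 18.3
ee_pos: [0.523, 0.2004, 0.0867]
tcp_rot: [-179.6, 0.0, 166.9]
wrist_force: [-6.2, -20.2, 12.2]
opening: 0.0131
grasp_force: 28.7
```

Travel was 105 mm and it's against the home stop. Release, retreat and verify.

```bash
python3 -m inch '[[-0.1,-0.4,0,0],[-0.1,-0.4,0,0],[-0.1,-0.4,0,0],[-0.1,-0.4,0.5,0],[-0.1,-0.4,3,0],[-0.1,-0.4,6,0],[-0.5,-2,9,0],[-0.5,-3,12,0]]' 4 25
python3 - <<'E'
from h import *
o=bot.get_obs()
c=bot.camera("wrist");save(c,"w4.png")
for k,z in dict(supply_box=0,cover_grip=.0915).items():
    for r in bot.landmark_of(k,c)[:1]:print(k,round(r["score"],2),atz(r["point"],c,z,o).round(4))
E
```

```text
time: 19.3
ee_pos: [0.5185, 0.1737, 0.2077]
tcp_rot: [180.0, 0.0, 167.0]
wrist_force: [0.1, 0.7, 0.4]
opening: 0.0401
grasp_force: 0.0
supply_box 0.62 [0.5121 0.1376 0.    ]
cover_grip 0.93 [0.5249 0.2001 0.0915]
```

View pics/w4.png

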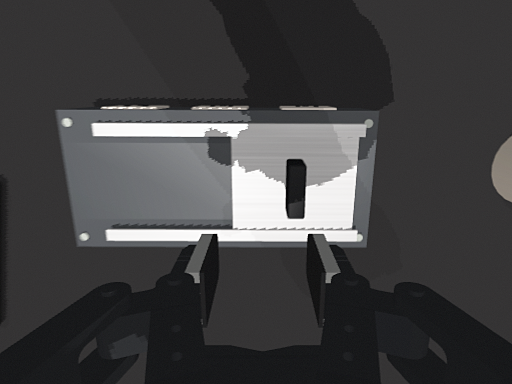

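The wrist view shows the cover fully over the well, from (232,137) to (355,228), with the rib at (296,188) and no gap. Grip to box origin measures 63.8 mm against the expected 62.5.

```bash
python3 -c "
from workcell import bot;print(bot.job_done())"
```

```text
the job is handed in; nothing more can be done
None
```

The job is handed in: I slid the cover fully aside, held the big button against its stop for about 3 s, and slid the cover back home, all by 19.3 s; the small button wasn't pressed and nothing else was touched.

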